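# Cull the rocking board from the flat plate

### The job

Two wooden sanding-block boards lie on the steel flat plate: one sits flat, the other is twisted and stands on three corners with its fourth corner in the air. Press the raised corner down until it touches the plate, to prove that the board rocks, then lay that board, same side up, fully inside the grey reject tray. Leave the flat board where it lies.

Things in the scene. Friction and masses are not known exactly. Their poses are not given: they have to be found in the camera images.
- warped_board: Twisted pale wood board, 140 (x) x 60 (y) x 12 mm, about 80 g, loose, any yaw, left or right on the steel plate. Origin: centre of its footprint, at the start level with the plate's top (20 mm above the bench); z up. Three corners touch; the +x +y corner is up. At mid-length the underside is 0 mm (-y edge) to 8 mm (+y edge) above the plate. Grip there across the width, 20 to 40 N.
- raised_corner (a point): Underside tip of the warped board's raised corner, at (70, 30, 16) mm in the board's frame: 36 mm above the bench at the start, 20 mm when it touches the plate; its upper face is 12 mm higher. Press on the upper face 12 to 15 mm in from the tip: about 1 N rocks it down and lifts the opposite corner. Let go, it falls back, that half being denser.
- flat_board: Good flat board, pale wood, 140 (x) x 60 (y) x 12 mm, 80 g, loose, any yaw, on the same plate, its centre 160 mm from the warped one's. Origin: centre of its underside. Leave it alone. The plate is a fixed steel slab 260 x 360 x 20 mm, top 20 mm above the bench; a thin straightedge lies at its far edge, two washers at its near edge.
- reject_tray: Open grey plastic tray fixed on the bench to the right of the plate, empty, outside 250 (x) x 170 (y) x 30 mm, walls and floor 5 mm thick. Origin: centre of its underside, on the bench; x along its length. The board fits with its length along the tray's x.
Mind the look-alikes: they are no part of the job. Leave any green look-alike of the warped_board alone.

How it is judged (in metres and radians):
On the way:
1. a finger presses the raised corner of the warped board down to the plate (height (world z) of raised_corner below 0.024 m and angle between warped_board's own z axis and vertical above 0.1 rad and contact force between the fingers and warped_board above 0.2 N), for 0.2 s.
At the end, for the whole second after the job is handed in: The warped board lies at rest on the floor of the reject tray, same side up (within 20 degrees), wholly inside its walls (its centre within 60 mm of the tray's centre along each tray axis and less than 18 mm above the bench); the flat board is within 20 mm of where it started (x of warped_board in the frame of reject_tray between -0.06 and 0.06 m and y of warped_board in the frame of reject_tray between -0.06 and 0.06 m and z of warped_board in the frame of reject_tray below 0.018 m and angle between warped_board's own z axis and vertical below 0.35 rad and linear speed of warped_board below 0.03 m/s and distance of flat_board from where it was at the start of the episode below 0.02 m); the robot touches nothing.
It fails at once if the flat board is shifted by more than 20 mm (distance of flat_board from where it was at the start of the episode above 0.02 m).
It also fails if it takes over 51 s, if anything falls off the work surface, if the arm or the gripper's body presses on something with over 40 N, if the wrist force passes 120 N, or if a joint passes its speed limit or range.

### The arm

A 6-joint arm with a two-finger parallel gripper is mounted at the origin on the work surface. World frame = base frame: x ahead of the robot, y to its left, z up, the work surface at z = 0. Lengths are in mm, angles in rad, forces in N, time in s.
With the tool pointing down it reaches from about 275 to 750 mm from the base axis. Payload 10.2 kg.
Tool frame: the origin (TCP) lies between the finger pads; the fingertips stand 17 mm ahead of it and the grasp point (between the pads) lies 2 mm behind it; z points along the fingers, y is the line along which they close (so a half turn about z gives the same grasp; the last joint's range is limited). The gripper opens to 85 mm and grips with 20 to 120 N. Pads are 22 mm wide; open, the fingers measure 114 mm over their backs; the gripper's body (76 mm by 85 mm) begins 54 mm behind the grasp point. The pads swing forward as they close: fully open they stand 13 mm farther back than shut.
Start: joints at [0.97, 0.313, 1.498, -0, 1.331, -0.223], TCP at [193.673, 487.977, 248.294] pointing down, gripper open.
Joint ranges: [-2.94, 2.94], [-0.97, 2.17], [0.19, 2.56], [-1.23, 4.37], [0.02, 3.11], [-2.88, 2.88]. Speed limits (rad/s): [2.39, 2.39, 3.01, 3.14, 3.14, 3.14].

### API

Orientations are given as a unit quaternion [w, x, y, z].
In Python, from rig import * gives the robot as it stands.
- The arm moves only by the tool step_arm, never from a script. Its argument "commands" is text: rows parted by semicolons, each of 7 numbers parted by spaces: the opening, from 0 (shut) to 1 (fully open), then the shift along the tool's x, y, z in cm, then the turn, a rotation vector about the tool's x, y, z in rad. In form: hand x y z rx ry rz; .... A call has 1 to 20 rows; each row is the pose to reach, as a shift and turn from the pose commanded when the call began, along the tool's axes at that moment; what a row does not reach only later rows make up. A row lasts 1/12 s, in which the tool goes at most 41.7 mm and 7.16 degrees, less where a joint would pass 70% of its speed; a pose out of reach is approached as far as the arm can. A call with a gripper value outside its range is refused whole. The fingers move at their own pace and stop on an object; "newtons" is the grip in N (left out, the last holds). Time passes only in rows, so rows that repeat a pose let the fingers close. It gives the time, the measured TCP pose, the force, the opening and the grip force at its end, in the units of the state.
- sense(): the state, without advancing time (a new reading comes with each control period).
- capture(name): name is "side" or "top" or "wrist"; returns the picture (400x640x3 uint8, red, green, blue); there is no depth.
- camera_model(name): a dict with "mtx" (3x3 intrinsics, pixels), "eye" and "rotation" of the camera in the world. Camera axes: x right, y down, z forward; pixel columns grow to the right and rows downward; lengths in mm; the calibration is good to about 2 mm. A picture is of the moment at which its call begins: read the wrist's pose just before it. camera_model takes no time and is no camera call; for the wrist camera it gives the pose at the moment of the call.
- finish_job(): hands the job in; it is judged then, once.
Trained networks look in the newest picture that a camera, given by its name, has taken for a name from the list of things; names that differ only in an ending like _2 or _b are one class to them, and where a whole thing is asked for, a point or a joint stands for the part that bears it (a point fixed in the world has none). Each returns a list of dicts, best first, with "score" (0 to 1); they miss things now and then, are a little off and sometimes report something else, mostly with a low value. They report only what shows in the picture. A call takes as long as a camera call. They do not tell look-alikes from the thing itself.
- search_frame(camera, label): "rect" ([centre column, centre row, width, height] in pixels, round what is visible of it).
- trace(camera, label): "mask" (400x640 bool, what is visible of it) and "rect" ([centre column, centre row, width, height] in pixels, round what is visible of it).
- spot_point(camera, label): "xy" ([column, row] in pixels: a listed point, or the origin of a listed thing).
The state is a dict: "time_s": time; "joints": joint angles; "dq": joint speeds; "tau": joint torques, N m; "eef_pos": TCP position; "ee_rot": TCP orientation; "force": force on the tool from outside, world axes, zero at the start; "wrist_torque": the same for the moment, N m; "grip_width": opening from 0.0 (shut) to 1.0 (fully open); "grip_force": force on a finger pad.
Only numpy, scipy, OpenCV 4.12 (cv2) and the standard library are available. Lean on these libraries where they do the work, as an engineer would, in place of code of your own. Each camera call takes 0.05 s, during which the arm holds its last target. There are 200 camera calls.

## Working session

There is one attempt and no reset: what is moved stays moved. The work goes in short steps, Python scripts to look and compute and a tool call to move; the robot and the scene stay as the last step left them, time stands still between calls to the robot, and variables do not carry over. Pictures are saved under pics/ and viewed, at most 10 in all, crops included, and the job is handed in when it is done.

Besides the shell and the picture viewer there is one more tool, called after "Call:" by a JSON object that holds its "fn" and its "kwargs", one argument or row to a line. step_arm: Moves the arm, as the interface text tells. Its arguments: {"type":"object","properties":{"commands":{"type":"string"},"newtons":{"type":"number"}},"required":["commands"]}

```bash
mkdir -p pics
cat > h.py <<'E'
from rig import *
import numpy as np, cv2
from scipy.spatial.transform import Rotation as R
def ray(c,px,z):
    m=camera_model(c) if isinstance(c,str) else c
    K,e,Rm=np.array(m["mtx"]),np.array(m["eye"],float),np.array(m["rotation"])
    d=np.linalg.inv(K)@[px[0],px[1],1]; 
    d=Rm@d
    return e+d*(z-e[2])/d[2]
def save(n,im): cv2.imwrite(f"pics/{n}.png",im[:,:,::-1])
E
python3 - <<'E'
from h import *
for c in ["top","side"]:
    m=camera_model(c);print(c,np.round(m["eye"]),np.round(m["rotation"],2).tolist())
    save(c,capture(c))
    for l,z in [("warped_board",32),("flat_board",32),("reject_tray",0)]:
        for t in trace(c,l):
            k=t["mask"].astype(np.uint8)
            cs,_=cv2.findContours(k,0,2)
            if not cs: continue
            b=cv2.boxPoints(cv2.minAreaRect(max(cs,key=cv2.contourArea)))
            print(c,l,round(t["score"],2),np.round(t["rect"]),[np.round(ray(c,p,z)[:2]).tolist() for p in b])
    for l,z in [("warped_board",20),("raised_corner",36),("flat_board",20),("reject_tray",0)]:
        for t in spot_point(c,l): print(c,l,round(t["score"],2),np.round(t["xy"],1),np.round(ray(c,t["xy"],z),1))
print(sense())
E
```

```text
top [ 316.   58. 1073.] [0.04, -0.7, 0.71, -0.06]Traceback (most recent call last):
  File "<stdin>", line 11, in <module>
  File "h.py", line 8, in ray
    d=Rm@d
      ~~^~
ValueError: matmul: Input operand 1 has a mismatch in its core dimension 0, with gufunc signature (n?,k),(k,m?)->(n?,m?) (size 3 is different from 4)
```

View pics/top.png

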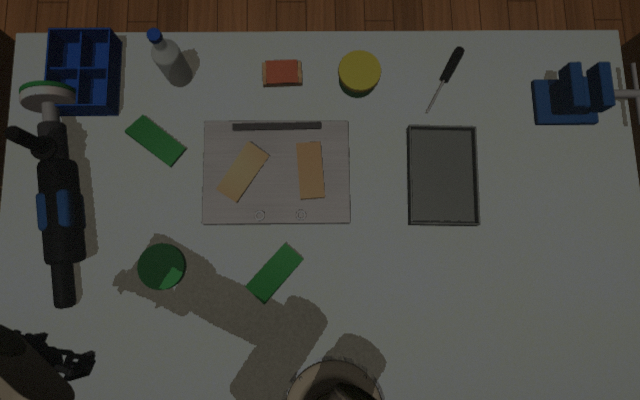

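The top view shows the plate in columns 203–350 and rows 121–224. One board is at (243,172) and the other at (311,170). The grey tray is at (443,175), and the two green look-alikes are off the plate. The camera rotation is a quaternion, so I'll fix the helper.

```bash
sed -i 's/    d=Rm@d/    d=R.from_quat(Rm,scalar_first=True).apply(d)/' h.py
python3 - <<'E'
from h import *
for c in ["top","side"]:
    m=camera_model(c);print(c,np.round(m["eye"]),np.round(m["rotation"],2).tolist(),m["mtx"][0][0])
    im=capture(c)
    if c=="top": save("topz",cv2.resize(im[110:240,190:360],None,fx=4.5,fy=4.5,interpolation=2)*1)
    else: save("side",im)
    for l,z in [("warped_board",32),("flat_board",32),("reject_tray",30)]:
        for t in trace(c,l):
            k=t["mask"].astype(np.uint8)
            cs,_=cv2.findContours(k,0,2)
            if not cs: continue
            b=cv2.boxPoints(cv2.minAreaRect(max(cs,key=cv2.contourArea)))
            print(c,l,round(t["score"],2),np.round(t["rect"]),[np.round(ray(c,p,z)[:2]).tolist() for p in b])
    for l,z in [("warped_board",20),("raised_corner",36),("flat_board",20),("reject_tray",0)]:
        for t in spot_point(c,l): print(c,l,round(t["score"],2),np.round(t["xy"],1),np.round(ray(c,t["xy"],z),1))
print(sense())
E
```

```text
top [ 316.   58. 1073.] [0.04, -0.7, 0.71, -0.06] 437.5814303663868
top warped_board 0.78 [156. 140.  58.  49.] [[664.0, 493.0], [713.0, 459.0], [620.0, 344.0], [573.0, 379.0]]
top warped_board 0.7 [244. 171.  55.  64.] [[520.0, 273.0], [640.0, 196.0], [602.0, 143.0], [484.0, 220.0]]
top warped_board 0.55 [275. 272.  52.  60.] [[290.0, 203.0], [388.0, 106.0], [342.0, 59.0], [245.0, 157.0]]
top flat_board 0.91 [311. 172.  28.  56.] [[631.0, 78.0], [636.0, 16.0], [492.0, 8.0], [488.0, 69.0]]
top flat_board 0.41 [243. 171.  49.  59.] [[521.0, 272.0], [637.0, 195.0], [600.0, 143.0], [484.0, 221.0]]
top reject_tray 0.63 [444. 174.  74. 105.] [[676.0, -201.0], [673.0, -383.0], [419.0, -363.0], [422.0, -187.0]]
top warped_board 0.78 [156.2 140.9] [643.1 420.9  20. ]
top warped_board 0.68 [242.2 171.1] [563.7 209.8  20. ]
top warped_board 0.66 [277.4 271.7] [317.9 125.6  20. ]
top raised_corner 0.93 [260.5 303.8] [245.5 164.1  36. ]
top raised_corner 0.83 [250.4 139. ] [639.9 187.9  36. ]
top raised_corner 0.74 [125.3 130.2] [666.  490.6  36. ]
top flat_board 0.81 [309.9 175.1] [551.1  44.1 
[... 1318 characters left out ...]
.9, 'joints': array([ 9.69617427e-01,  3.12907936e-01,  1.49772302e+00, -5.35112078e-06,
        1.33099488e+00, -2.23406193e-01]), 'dq': array([-1.67402505e-03,  5.99598183e-04, -4.34676259e-05,  5.24053472e-04,
        1.20760772e-03,  3.47292758e-05]), 'tau': array([-1.01910237e-05, -4.12160754e+01, -2.59896201e+01, -1.83745901e-04,
        4.91323699e-04, -3.75375677e-06]), 'eef_pos': array([193.66174206, 487.97439501, 248.28143667]), 'ee_rot': array([-4.26746362e-06,  1.87764548e-01,  9.82214067e-01, -1.62432819e-05]), 'force': array([-0.47955541,  0.00065861,  0.08642602]), 'wrist_torque': array([0.01120422, 0.00364413, 0.00669218]), 'grip_force': 0.0, 'grip_width': 0.9987496009951903}
```

View pics/side.png

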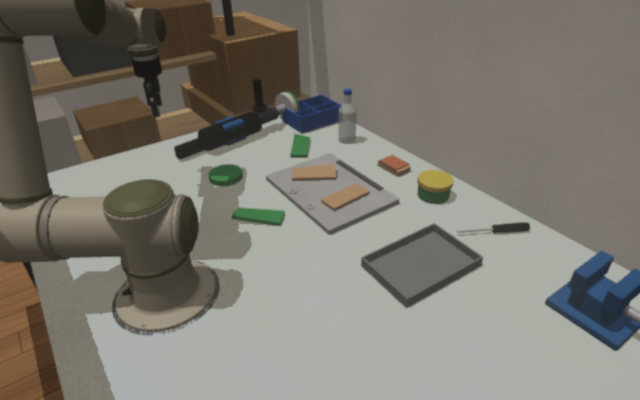

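View pics/topz.png

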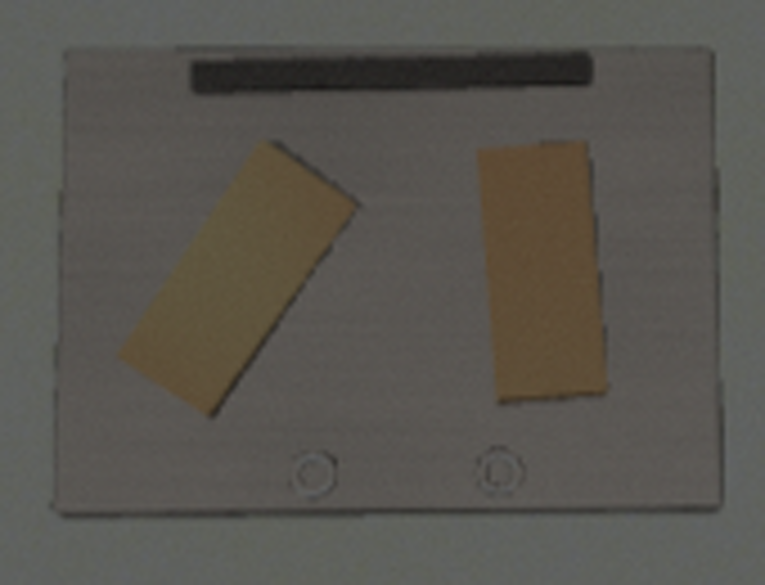

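The boards sit clear of the other things. The left board at (243,172) looks like the warped one: centre about (563,209), yaw about -34°, raised corner at the far right, near (638,192). I'll move above it and look from near.

Call:
{"fn": "step_arm", "kwargs": {
  "commands": "0 -44.6 -12.3 2 0 0 0.212; 0 -44.6 -12.3 2 0 0 0.212; 0 -44.6 -12.3 2 0 0 0.212; 0 -44.6 -12.3 2 0 0 0.212; 0 -44.6 -12.3 2 0 0 0.212; 0 -44.6 -12.3 2 0 0 0.212; 0 -44.6 -12.3 2 0 0 0.212; 0 -44.6 -12.3 2 0 0 0.212; 0 -44.6 -12.3 2 0 0 0.212; 0 -44.6 -12.3 2 0 0 0.212; 0 -44.6 -12.3 2 0 0 0.212; 0 -44.6 -12.3 2 0 0 0.212; 0 -44.6 -12.3 2 0 0 0.212; 0 -44.6 -12.3 2 0 0 0.212; 0 -44.6 -12.3 2 0 0 0.212; 0 -44.6 -12.3 2 0 0 0.212",
  "newtons": 30
}}

```text
time_s: 2.23
eef_pos: [562.0, 210.3, 228.7]
ee_rot: [0.0, 0.29, 0.957, 0.0]
force: [-0.6, 0.8, 0.0]
grip_width: 0.002
grip_force: 0.0
```

```bash
cat > look.py <<'E'
from h import *
import sys
c="wrist"; s=sense(); m=camera_model(c); im=capture(c); save(sys.argv[1],im)
print(s["time_s"],s["eef_pos"].round(1),R.from_quat(s["ee_rot"],scalar_first=True).as_matrix().round(3).tolist(),np.round(m["eye"]))
for t in trace(c,"warped_board")+trace(c,"flat_board"):
    cs,_=cv2.findContours(t["mask"].astype(np.uint8),0,2)
    if not cs: continue
    b=max(cs,key=cv2.contourArea); h=cv2.convexHull(b)
    q=cv2.approxPolyDP(h,0.04*cv2.arcLength(h,True),True)[:,0]
    print(round(t["score"],2),[(p.tolist(),np.round(ray(m,p,32)[:2]).tolist(),np.round(ray(m,p,48)[:2]).tolist()) for p in q])
for l,z in [("warped_board",20),("raised_corner",36),("flat_board",20)]:
    for t in spot_point(c,l): print(l,round(t["score"],2),np.round(t["xy"],1),np.round(ray(m,t["xy"],z),1))
E
python3 look.py w1
```

```text
2.2333 [562.  210.3 228.7] [[-0.832, 0.555, 0.0], [0.555, 0.832, 0.0], [-0.0, 0.0, -1.0]] [492. 257. 354.]
0.68 [([464, 142], [616.0, 344.0], [610.0, 340.0]), ([477, 88], [575.0, 378.0], [571.0, 372.0]), ([620, 102], [666.0, 492.0], [658.0, 480.0]), ([589, 156], [703.0, 448.0], [693.0, 439.0])]
0.62 [([355, 102], [519.0, 271.0], [518.0, 270.0]), ([354, 231], [640.0, 194.0], [632.0, 197.0]), ([299, 228], [601.0, 143.0], [596.0, 149.0]), ([298, 102], [487.0, 223.0], [488.0, 225.0])]
0.62 [([159, 0], [344.0, 170.0], [352.0, 174.0]), ([160, 82], [397.0, 121.0], [401.0, 128.0]), ([99, 74], [358.0, 77.0], [365.0, 86.0]), ([86, 0], [308.0, 114.0], [317.0, 121.0])]
0.63 [([190, 184], [492.0, 75.0], [492.0, 84.0]), ([271, 269], [627.0, 84.0], [620.0, 92.0]), ([234, 296], [633.0, 22.0], [626.0, 33.0]), ([150, 217], [497.0, 10.0], [496.0, 23.0])]
warped_board 0.94 [328.6 164.9] [560.8 211.1  20. ]
warped_board 0.61 [530.3 122.6] [641.1 415.2  20. ]
warped_board 0.57 [129.7   7.3] [327.9 138.8  20. ]
raised_corner 0.77 [616.   98.7] [658.9 486.9  36. ]
raised_corner 0.57 [355.6 228.9] [636.6 197.5  36. ]
flat_board 0.7 [214.  238.9] [560.5  45.1  20. ]
```

View pics/w1.png

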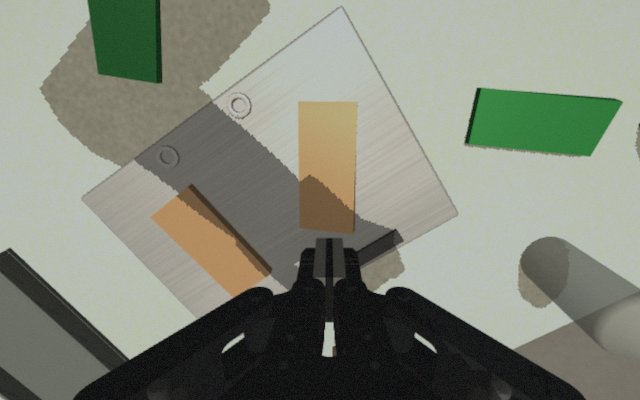

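The wrist view agrees: warped board corners at (355,102), (354,231), (299,228) and (298,102), centre about (561,208), with the tool aligned to it. I'll go over the pressing point and down to just above it.

Call:
{"fn": "step_arm", "kwargs": {
  "commands": "0 -6 1.8 0 0 0 0; 0 -6 1.8 4 0 0 0; 0 -6 1.8 8 0 0 0; 0 -6 1.8 12 0 0 0; 0 -6 1.8 15 0 0 0; 0 -6 1.8 15.8 0 0 0; 0 -6 1.8 15.8 0 0 0; 0 -6 1.8 15.8 0 0 0"
}}

```text
time_s: 3.2
eef_pos: [623.6, 190.9, 72.2]
ee_rot: [0.001, 0.291, 0.957, 0.0]
force: [-0.1, 0.0, 0.0]
grip_width: -0.004
grip_force: 0.0
```

Call:
{"fn": "step_arm", "kwargs": {
  "commands": "0 0 0 0.3 0 0 0; 0 0 0 0.6 0 0 0; 0 0 0 0.9 0 0 0; 0 0 0 1.2 0 0 0; 0 0 0 1.2 0 0 0; 0 0 0 1.2 0 0 0"
}}

```text
time_s: 3.7
eef_pos: [622.7, 190.7, 58.3]
ee_rot: [-0.0, 0.291, 0.957, -0.0]
force: [-0.3, 0.7, 0.1]
grip_width: -0.003
grip_force: 0.0
```

Call:
{"fn": "step_arm", "kwargs": {
  "commands": "0 0 0 0.2 0 0 0; 0 0 0 0.4 0 0 0; 0 0 0 0.4 0 0 0; 0 0 0 0.4 0 0 0"
}}

```text
time_s: 4.03
eef_pos: [622.6, 190.7, 54.1]
ee_rot: [-0.0, 0.291, 0.957, -0.0]
force: [-0.5, -0.3, 0.7]
grip_width: -0.001
grip_force: 0.1
```

```bash
python3 look.py w2
python3 - <<'E'
from h import *
im=capture("side");save("s2",cv2.resize(im[140:240,250:410],None,fx=4,fy=4,interpolation=2))
print(sense()["force"],sense()["eef_pos"])
E
```

```text
4.0333 [622.6 190.7  54.1] [[-0.831, 0.556, -0.0], [0.556, 0.831, -0.0], [0.0, -0.0, -1.0]] [553. 238. 179.]
0.62 [([359, 0], [532.0, 267.0], [534.0, 264.0]), ([353, 246], [628.0, 203.0], [620.0, 207.0]), ([242, 266], [604.0, 146.0], [599.0, 156.0]), ([210, 0], [497.0, 215.0], [503.0, 218.0])]
0.89 [([0, 173], [496.0, 80.0], [503.0, 97.0]), ([180, 328], [617.0, 89.0], [610.0, 105.0]), ([98, 378], [617.0, 18.0], [610.0, 42.0]), ([2, 306], [548.0, 14.0], [549.0, 38.0])]
warped_board 0.69 [289.4 135.7] [561.7 207.4  20. ]
raised_corner 0.82 [350.7 258.7] [631.3 199.2  36. ]
flat_board 0.8 [ 78.6 287.5] [564.8  46.1  20. ]
[0.1273273  0.13142594 0.03638474] [622.75386439 190.72978768  54.3674474 ]
```

View pics/w2.png

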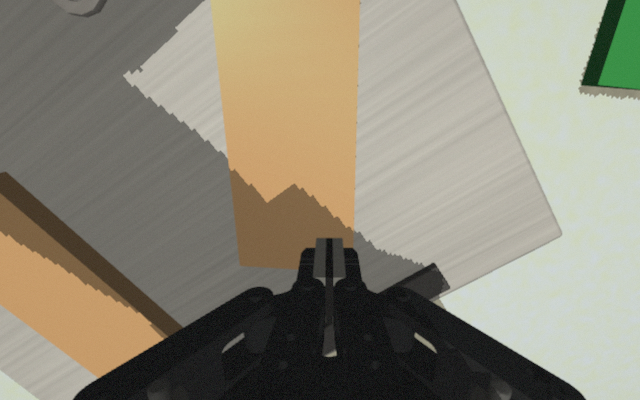

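The finger is over the raised corner. The board end is at about row 268 and the corner near (352,260). No firm contact yet, so I'll keep going down.

Call:
{"fn": "step_arm", "kwargs": {
  "commands": "0 0 0 0.2 0 0 0; 0 0 0 0.4 0 0 0; 0 0 0 0.4 0 0 0; 0 0 0 0.4 0 0 0"
}}

```text
time_s: 4.72
eef_pos: [622.8, 190.7, 50.3]
ee_rot: [0.0, 0.291, 0.957, 0.0]
force: [1.6, 0.3, 1.3]
grip_width: 0.004
grip_force: 0.4
```

Run:
```python
from h import *
for i in range(4): im=capture("side");s=sense();print(s["force"].round(2),s["wrist_torque"].round(3),s["eef_pos"].round(1))
save("s3",cv2.resize(im[140:240,250:410],None,fx=4,fy=4,interpolation=2))
```

```text
[ 1.06  0.29 -0.38] [ 0.005 -0.119 -0.048] [622.8 190.7  50.3]
[0.96 0.11 1.05] [ 0.074 -0.079 -0.008] [622.8 190.7  50.3]
[ 0.29 -0.    0.84] [ 0.057 -0.125  0.003] [622.8 190.7  50.3]
[ 0.68 -0.9   0.7 ] [-0.012 -0.132  0.003] [622.8 190.7  50.3]
```

View pics/s3.png

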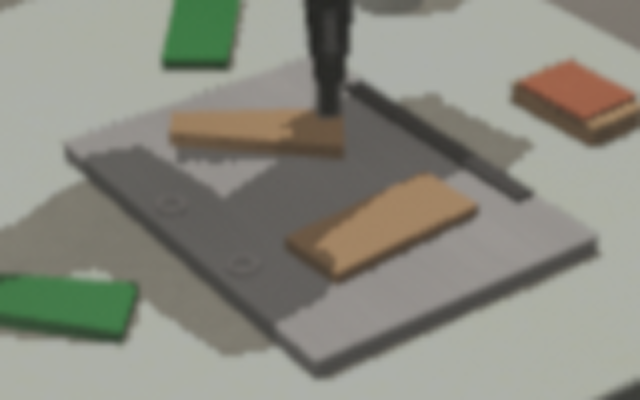

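The side view shows the board rocking, with its left end lifted (shadow gap near (190,155)). I'll press on until the corner meets the plate and hold there.

Call:
{"fn": "step_arm", "kwargs": {
  "commands": "0 0 0 0.2 0 0 0; 0 0 0 0.2 0 0 0; 0 0 0 0.2 0 0 0"
}}

```text
time_s: 5.17
eef_pos: [623.0, 190.9, 49.9]
ee_rot: [0.0, 0.291, 0.957, 0.0]
force: [-4.3, -1.4, 12.5]
grip_width: 0.001
grip_force: 6.0
```

Call:
{"fn": "step_arm", "kwargs": {
  "commands": "0 0 0 0.1 0 0 0; 0 0 0 0.2 0 0 0; 0 0 0 0.2 0 0 0"
}}

```text
time_s: 5.42
eef_pos: [623.1, 190.9, 49.7]
ee_rot: [0.001, 0.29, 0.957, 0.0]
force: [-10.1, -1.7, 25.0]
grip_width: 0.0
grip_force: 12.3
```

The force rose to 12 and then 25 N at a steady height, so the corner is on the plate and was held there. Next I'll lift, open and look again before the grasp.

Call:
{"fn": "step_arm", "kwargs": {
  "commands": "0 0 0 -0.6 0 0 0; 0 0 0 -1.2 0 0 0; 0 0 0 -1.8 0 0 0; 0 0 0 -4 0 0 0; 1 0 0 -8 0 0 0; 1 3 -0.9 -12 0 0 0; 1 6 -1.8 -15 0 0 0; 1 6 -1.8 -15 0 0 0; 1 6 -1.8 -15 0 0 0; 1 6 -1.8 -15 0 0 0"
}}

```text
time_s: 6.25
eef_pos: [562.9, 209.0, 195.8]
ee_rot: [-0.0, 0.291, 0.957, -0.0]
force: [1.1, -0.4, -0.5]
grip_width: 0.848
grip_force: 0.0
```

```bash
python3 look.py w3
```

```text
6.25 [562.9 209.  195.8] [[-0.831, 0.556, -0.0], [0.556, 0.831, -0.0], [0.0, -0.0, -1.0]] [494. 256. 321.]
0.93 [([479, 146], [616.0, 344.0], [609.0, 339.0]), ([494, 87], [575.0, 377.0], [570.0, 371.0]), ([639, 97], [655.0, 482.0], [646.0, 469.0]), ([616, 160], [701.0, 447.0], [690.0, 437.0])]
0.6 [([358, 102], [519.0, 270.0], [517.0, 269.0]), ([357, 244], [640.0, 193.0], [632.0, 197.0]), ([298, 240], [602.0, 145.0], [596.0, 151.0]), ([295, 103], [488.0, 223.0], [488.0, 224.0])]
0.55 [([140, 0], [352.0, 165.0], [360.0, 170.0]), ([143, 79], [397.0, 123.0], [402.0, 130.0]), ([75, 71], [359.0, 78.0], [367.0, 88.0]), ([60, 0], [315.0, 110.0], [325.0, 118.0])]
0.78 [([177, 192], [492.0, 76.0], [492.0, 86.0]), ([235, 251], [575.0, 81.0], [571.0, 91.0]), ([201, 292], [594.0, 17.0], [589.0, 30.0]), ([134, 230], [498.0, 10.0], [498.0, 24.0])]
warped_board 0.9 [327.9 172. ] [560.6 209.6  20. ]
warped_board 0.65 [550.3 125.2] [640.6 413.1  20. ]
raised_corner 0.98 [358.9 241.3] [636.3 197.5  36. ]
flat_board 0.82 [204.  254.1] [562.6  43.2  20. ]
```

View pics/w3.png

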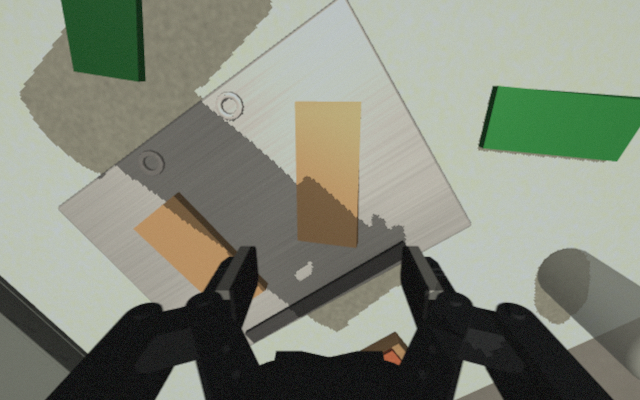

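The board fell back and has not shifted: centre still about (561,209), with the open fingers straddling it. Going down.

Call:
{"fn": "step_arm", "kwargs": {
  "commands": "1 0.1 -0.1 4 0 0 0; 1 0.1 -0.1 8 0 0 0; 1 0.1 -0.1 11 0 0 0; 1 0.1 -0.1 13.5 0 0 0; 1 0.1 -0.1 15 0 0 0; 1 0.1 -0.1 15.6 0 0 0; 1 0.1 -0.1 15.6 0 0 0; 1 0.1 -0.1 15.6 0 0 0"
}}

```text
time_s: 7.22
eef_pos: [562.0, 208.9, 40.8]
ee_rot: [0.0, 0.291, 0.957, 0.0]
force: [-0.5, 0.4, 0.1]
grip_width: 1.0
grip_force: 0.0
```

Call:
{"fn": "step_arm", "kwargs": {
  "commands": "0.8 0 0 0 0 0 0; 0.8 0 0 0 0 0 0; 0.8 0 0 0.3 0 0 0; 0.8 0 0 0.3 0 0 0; 0.8 0 0 0.3 0 0 0",
  "newtons": 30
}}

```text
time_s: 7.63
eef_pos: [561.5, 208.9, 37.4]
ee_rot: [0.0, 0.291, 0.957, 0.0]
force: [0.5, 0.4, -0.3]
grip_width: 0.806
grip_force: 0.0
```

Call:
{"fn": "step_arm", "kwargs": {
  "commands": "0.8 0 0 0.2 0 0 0; 0.8 0 0 0.4 0 0 0; 0.7 0 0 0.4 0 0 0; 0.6 0 0 0.4 0 0 0; 0.4 0 0 0.4 0 0 0; 0.4 0 0 0.4 0 0 0; 0.4 0 0 0.4 0 0 0; 0.4 0 0 0.4 0 0 0; 0.4 0 0 0.4 0 0 0",
  "newtons": 30
}}

```text
time_s: 8.38
eef_pos: [561.5, 208.8, 33.3]
ee_rot: [-0.0, 0.291, 0.957, -0.0]
force: [-0.2, 0.7, -0.6]
grip_width: 0.704
grip_force: 32.5
```

Gripped at 0.704, which is 60 mm, matching the board's width. Now lift and carry it to above the tray.

Call:
{"fn": "step_arm", "kwargs": {
  "commands": "0.4 0 0 -1 0 0 0; 0.4 0 0 -3 0 0 0; 0.4 0 0 -6 0 0 0; 0.4 0 0 -9 0 0 0; 0.4 0 0 -12 0 0 0; 0.4 0 0 -13 0 0 0; 0.4 0 0 -13 0 0 0"
}}

```text
time_s: 8.97
eef_pos: [562.5, 209.1, 166.4]
ee_rot: [0.003, 0.291, 0.957, 0.001]
force: [-0.1, -1.0, -1.1]
grip_width: 0.704
grip_force: 32.9
```

Call:
{"fn": "step_arm", "kwargs": {
  "commands": "0.4 -2 -3 0 0 0 -0.05; 0.4 -4 -6 0 0 0 -0.1; 0.4 -6 -9 0 0 0 -0.15; 0.4 -8 -12 0 0 0 -0.2; 0.4 -10 -15 0 0 0 -0.25; 0.4 -12 -18 0 0 0 -0.3; 0.4 -14 -21.5 0 0 0 -0.35; 0.4 -16 -24.6 0 0 0 -0.4; 0.4 -18 -27.7 0 0 0 -0.45; 0.4 -20 -30.8 0 0 0 -0.5; 0.4 -22 -33.8 0 0 0 -0.52; 0.4 -24 -36.9 0 0 0 -0.52; 0.4 -26 -40 0 0 0 -0.52; 0.4 -26.9 -41.3 0 0 0 -0.52; 0.4 -26.9 -41.3 0 0 0 -0.52; 0.4 -26.9 -41.3 0 0 0 -0.52; 0.4 -26.9 -41.3 0 0 0 -0.52"
}}

```text
time_s: 10.38
eef_pos: [555.1, -282.7, 162.1]
ee_rot: [-0.001, 0.035, 0.999, 0.001]
force: [-0.4, 0.7, -0.5]
grip_width: 0.701
grip_force: 33.0
```

```bash
python3 look.py w4
python3 - <<'E'
from h import *
for c in ["wrist","top"]:
    m=camera_model(c);capture(c)
    for t in spot_point(c,"reject_tray"): print(c,t["score"],np.round(ray(m,t["xy"],0)))
    for t in trace(c,"reject_tray")[:1]:
        cs,_=cv2.findContours(t["mask"].astype(np.uint8),0,2)
        b=cv2.boxPoints(cv2.minAreaRect(cv2.convexHull(np.vstack(cs))))
        print([np.round(ray(m,p,30)[:2]).tolist() for p in b])
E
```

```text
10.3833 [ 555.1 -282.7  162.1] [[-0.998, 0.069, -0.002], [0.069, 0.998, 0.002], [0.002, 0.001, -1.0]] [ 472. -277.  287.]
0.96 [([402, 123], [504.0, -219.0], [502.0, -222.0]), ([388, 359], [751.0, -232.0], [734.0, -235.0]), ([271, 360], [744.0, -357.0], [727.0, -352.0]), ([255, 125], [497.0, -338.0], [495.0, -334.0])]
warped_board 0.83 [328.6 259.2] [ 632.7 -287.3   20. ]
[[422.0, -365.0], [427.0, -198.0], [628.0, -181.0], [623.0, -395.0]]
top 0.98 [ 548. -288.    0.]
[[677.0, -304.0], [677.0, -332.0], [635.0, -329.0], [635.0, -302.0]]
```

View pics/w4.png

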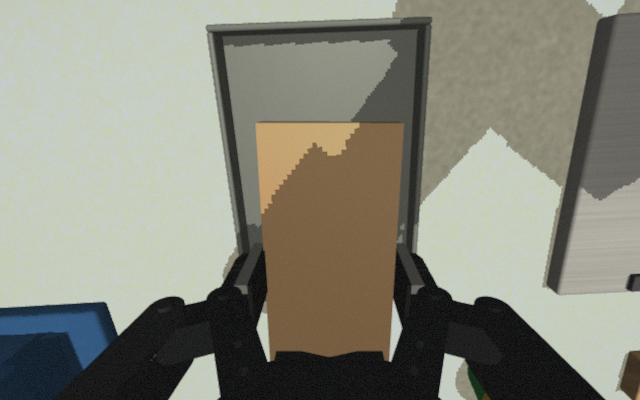

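The board sits level in the grip over the tray, whose near rim corners are at (208,28) and (431,18). That puts the tray centre near (549,-285), so I'll shift slightly and lower.

Call:
{"fn": "step_arm", "kwargs": {
  "commands": "0.4 0.5 -0.3 2 0 0 0; 0.4 0.5 -0.3 5 0 0 0; 0.4 0.5 -0.3 8 0 0 0; 0.4 0.5 -0.3 10.5 0 0 0; 0.4 0.5 -0.3 12 0 0 0; 0.4 0.5 -0.3 13 0 0 0; 0.4 0.5 -0.3 13.2 0 0 0; 0.4 0.5 -0.3 13.2 0 0 0; 0.4 0.5 -0.3 13.2 0 0 0"
}}

```text
time_s: 11.73
eef_pos: [550.7, -287.1, 32.5]
ee_rot: [0.001, 0.035, 0.999, -0.001]
force: [-0.4, 0.3, -0.5]
grip_width: 0.702
grip_force: 33.0
```

Call:
{"fn": "step_arm", "kwargs": {
  "commands": "0.4 0 0 0.2 0 0 0; 0.4 0 0 0.4 0 0 0; 0.4 0 0 0.6 0 0 0; 0.4 0 0 0.8 0 0 0; 0.4 0 0 0.8 0 0 0; 0.4 0 0 0.8 0 0 0"
}}

```text
time_s: 12.23
eef_pos: [550.1, -286.6, 23.2]
ee_rot: [-0.0, 0.035, 0.999, 0.0]
force: [-0.0, 0.1, -0.7]
grip_width: 0.705
grip_force: 33.0
```

Call:
{"fn": "step_arm", "kwargs": {
  "commands": "0.4 0 0 0.2 0 0 0; 0.4 0 0 0.4 0 0 0; 0.4 0 0 0.4 0 0 0; 0.4 0 0 0.4 0 0 0"
}}

```text
time_s: 12.57
eef_pos: [550.1, -286.6, 19.2]
ee_rot: [-0.0, 0.035, 0.999, 0.0]
force: [0.4, 0.1, -0.2]
grip_width: 0.702
grip_force: 33.0
```

Call:
{"fn": "step_arm", "kwargs": {
  "commands": "0.75 0 0 0 0 0 0; 0.8 0 0 0 0 0 0; 0.9 0 0 0 0 0 0; 1 0 0 0 0 0 0; 1 0 0 0 0 0 0; 1 0 0 -2 0 0 0; 1 0 0 -5 0 0 0; 1 0 0 -9 0 0 0; 1 0 0 -13 0 0 0; 1 0 0 -17 0 0 0; 1 0 0 -20 0 0 0; 1 0 0 -20 0 0 0"
}}

```text
time_s: 13.57
eef_pos: [551.7, -287.7, 226.6]
ee_rot: [0.005, 0.035, 0.999, -0.003]
force: [0.1, 0.3, -0.1]
grip_width: 1.004
grip_force: 0.0
```

```bash
python3 look.py w5
```

```text
13.5667 [ 551.7 -287.7  226.6] [[-0.998, 0.07, 0.009], [0.069, 0.998, -0.007], [-0.01, -0.007, -1.0]] [ 467. -280.  351.]
0.84 [([358, 98], [483.0, -255.0], [482.0, -256.0]), ([357, 224], [620.0, -261.0], [612.0, -262.0]), ([305, 220], [611.0, -319.0], [604.0, -318.0]), ([303, 99], [480.0, -309.0], [479.0, -308.0])]
0.64 [([639, 90], [494.0, 19.0], [493.0, 4.0]), ([639, 216], [631.0, 54.0], [623.0, 38.0]), ([603, 220], [633.0, 16.0], [625.0, 1.0]), ([617, 96], [498.0, -1.0], [497.0, -15.0])]
warped_board 0.57 [329.8 157.7] [ 543.9 -286.8   20. ]
raised_corner 0.63 [358.7 223.3] [ 617.4 -259.2   36. ]
flat_board 0.64 [637.  154.5] [562.8  45.9  20. ]
```

View pics/w5.png

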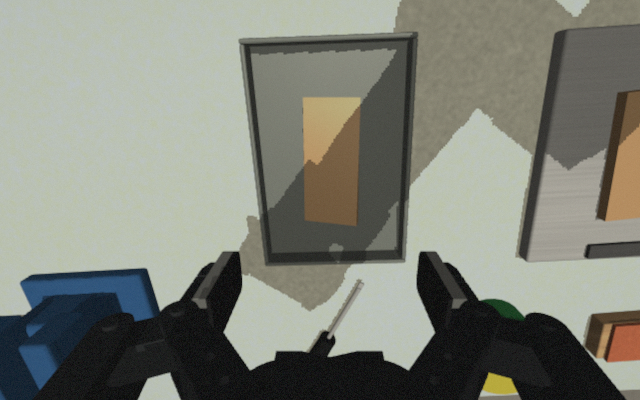

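The board lies flat in the middle of the tray, corners (303,98) to (357,224) inside rim columns 240–417. The flat board is still at about (563,45), and the gripper is clear. Handing in.

```bash
python3 -c "from rig import *; print(finish_job())"
```

```text
the job is handed in; nothing more can be done
None
```

The raised corner was pressed down to the plate and held there (force rose to about 25 N). The warped board now lies same side up in the middle of the reject tray, the flat board shows no visible shift, and the job was handed in at about 14 s.

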